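# Hang the gasket template in its cabinet and lock the hook

### The job

Pick up the handled gasket template from the bench and hang it by its ring on the hook inside the low cabinet: reach in under the front lintel and tilt the template so that its ring goes over the hook's tip below the roof, then let it hang free. After that, press the sprung lever on the cabinet's roof down until its detent holds it, so that the gate pin closes the hook, and come away from everything. Leave the nozzle, the sleeve and the tray of washers where they are.

Things in the scene. Friction and masses are not known exactly. Their poses are not given: they have to be found in the camera images.
- template_grip (a point): Centre of the loose gasket template's wooden block handle (60 long, 18 wide, 22 high, mm), half-way up: 11 above the underside. Own x axis runs from the handle to the hanging ring, y across, z up (out of the face on which the handle stands proud). In these axes the ring's centre is at x +107, z -8 and the brass plate spans x +29 to +91
- template_eye (a point): Centre of the template's hanging ring: round brass wire 6 mm thick, hole 24, outside 36 mm; 3 mm above the template's underside. Same axes as template_grip. When the template hangs, its x axis points up
- template: The loose gasket template, about 0.18 kg, 155 mm long, lying flat on the bench: in one line a block handle, a flat brass plate (62 long, 50 wide, 5 thick, with a 24 mm bore) and a hanging ring; undersides flush. Origin on the underside, 45 mm from the handle's centre and 62 mm from the ring's centre along x
- hook_seat (a point): Lowest point of the hook's hollow, on top of its wire, where a hung ring rests; 188.5 mm above the bench, above the cabinet's centre. Cabinet axes: x from the open front inwards, y left looking in, z up
- hook: Dark steel hook of 7 mm round wire in the cabinet's plane y = 0; origin 3.5 mm under hook_seat, same axes. Centre line (mm, in this frame): from the white back strip (x +75, z +12) sloping down to the hollow (0, 0), then rising towards the front to its tip (x -18, z +22)
- cabinet: Fixed low cabinet, origin on the bench under its centre, axes as hook_seat. x -80 (open front, which faces the robot's left) to +80, y -100 to +100, walls 6 mm: clear plastic roof, sides and back in a grey steel frame. Roof underside at z 252, top at 258. A steel lintel (x -80 to -74) hangs across the front from the roof down to z 215, so the way in is z 6 to 215
- lever_pad (a point): Centre of the top face of the black pad (34 long, 44 wide, 10 thick, mm) at the front end of the sprung lever on the cabinet's roof. Lever axis: along the cabinet's y, at its x +60, y 0, z 275. The pad's top centre lies 140 in front of the axis and, with the lever level, 7 above it. A detent housing stands left of the lever: cabinet x -51 to -29, y +29 to +51, top z 298
- lever (a joint): Turn of the lever, rad: 0 raised (sloping up 0.4 towards the front), grows as it is pressed down. It springs back if let go early; the detent ball resists from 0.23 to 0.3, then holds it at about 0.38 (level); stop at 0.45. Push on the pad: 2 to 3 N, up to 10 N at the detent. Its gate pin (8 mm, 78 in front of the axis, 60 long) then ends just above the hook's tip; raised, it is up in the roof's slot
- nozzle: Bystander: brass nozzle, standing, base 42 across, 75 high; origin at the centre of its foot
- sleeve: Bystander: knurled steel sleeve, standing, 32 across, 62 high; origin at the centre of its foot
- washer_tray: Bystander: pale teal plastic tray full of washers, 160 x 220 x 70; origin under its centre

How it is judged:
On the way, in this order (a step that is already met when the one before it is completed fails the run):
1. the template hangs freely by its ring on the hook, out of the gripper, with the lever still up (x of template_eye in the frame of hook between -0.016 and 0.072 m and y of template_eye in the frame of hook between -0.015 and 0.015 m and z of template_eye in the frame of hook between -0.025 and 0.012 m and angle between template's own x axis and vertical below 0.35 rad and contact force between template and hook above 0.3 N and contact force between template and the fingers below 0.1 N and value of joint lever below 0.15 rad), for 0.2 s.
2. the lever is pressed down past its detent (value of joint lever above 0.34 rad), for 0.2 s.
At the end, for the whole second after the job is handed in: The template hangs on the hook by its ring (ring centre just under the hook's wire, behind its tip and not off to a side by over 15 mm; its length within 0.35 rad of vertical; slower than 50 mm/s; its weight on the hook), and the lever stays down in its detent by itself (above 0.34 rad) (x of template_eye in the frame of hook between -0.016 and 0.072 m and y of template_eye in the frame of hook between -0.015 and 0.015 m and z of template_eye in the frame of hook between -0.025 and 0.012 m and angle between template's own x axis and vertical below 0.35 rad and contact force between template and hook above 0.3 N and linear speed of template below 0.05 m/s and value of joint lever above 0.34 rad); the robot touches nothing.
It fails at once if a bystander is shoved or knocked over (moved more than 30 mm) (distance of any of nozzle, sleeve, washer_tray from where it was at the start of the episode above 0.03 m).
It also fails if it takes over 54 s, if anything falls off the work surface, if the arm or the gripper's body presses on something with over 40 N, if the wrist force passes 120 N, or if a joint passes its speed limit or range.

### The arm

A 7-joint arm with a two-finger parallel gripper is mounted at the origin on the work surface. World frame = base frame: x ahead of the robot, y to its left, z up, the work surface at z = 0. Lengths are in m, angles in rad, forces in N, time in s.
With the tool pointing down it reaches from about 0.425 to 0.975 m from the base axis. Payload 16.7 kg.
Tool frame: the origin (TCP) lies at the very end of the fingers, on their centre line; the grasp point (between the pads) lies 19 mm behind it (manip.pinch_z is the z of the grasp point in the tool frame, in m); z points along the fingers, x is the direction in which the jaws open and shut, and the axes are right-handed (so a half turn about z gives the same grasp; the last joint's range is limited). The gripper opens to 85 mm and grips with 20 to 120 N. Pads are 22 mm wide; open, the fingers measure 114 mm over their backs; the gripper's body (76 mm by 85 mm) begins 54 mm behind the grasp point. The pads swing forward as they close: fully open they stand 13 mm farther back than shut.
Start: joints at [-1.478, 0.426, 0.074, 1.606, -0.034, 1.111, -0.067], TCP at [0.162, 0.655, 0.204] pointing down, gripper open.
Joint ranges: [-2.85, 2.85], [-0.5, 2.14], [-1.23, 1.37], [0.21, 2.46], [-1.02, 4.16], [0.16, 2.05], [-2.73, 2.73]. Speed limits (rad/s): [1.89, 1.89, 2.39, 2.39, 3.01, 3.01, 3.01].

### API

Orientations are given as a rotation vector (axis times angle).
In Python, from plant import manip gives the robot as it stands. Calls block until the motion is done:
- manip.move_ptp(position, orientation): joint-space move of the TCP to a pose.
- manip.move_linear(position, orientation=None, feed=0.15, threshold=None): straight line of the TCP; orientation=None keeps the orientation; feed is the mean speed in m/s. With threshold (N) it stops when the force on the tool has changed by that much, and returns True; else False.
- manip.movej(angles): joint-space move.
- manip.command_gripper(opening, f_grip=None): opening from 0.0 (shut) to 1.0 (fully open); f_grip is the grip in N (None keeps the last); returns when the fingers have stopped.
- manip.pause(seconds).
- manip.solve_ik(position, orientation): joint angles nearest the present ones, or None.
- manip.snapshot(name): name is "scene" or "top" or "wrist"; returns a dict with "color" (420x560x3 uint8, blue, green, red), "mtx" (3x3 intrinsics, pixels), "camera_from_world" (4x4, takes a point from world to camera coordinates). Camera axes: x right, y down, z forward; pixel columns grow to the right and rows downward; lengths in m; the calibration is good to about 2 mm. A picture is of the moment at which its call begins. There is no depth.
A pose or a line that the arm cannot do raises manip.IKError and nothing moves.
- manip.finish_job(): hands the job in, once; it reports no verdict.
Trained networks look in a picture, given as the dict that the camera call returned (one of the last four; its "shot" number tells which), for a name from the list of things; names that differ only in an ending like _2 or _b are one class to them, and where a whole thing is asked for, a point or a joint stands for the part that bears it (a point fixed in the world has none). Each returns a list of dicts, best first, with "score" (0 to 1); they miss things now and then, are a little off and sometimes report something else, mostly with a low value. They report only what shows in the picture. A call takes as long as a camera call.
- manip.recognise(query, picture): "xyz" ([x, y, z] in m, in world coordinates, good to about 4 mm: the middle of the surface that is visible of it).
- manip.trace(query, picture): "pixels" (420x560 bool, what is visible of it).
- manip.landmark_of(query, picture): "xyz" ([x, y, z] in m, in world coordinates, good to about 4 mm: a listed point, or the origin of a listed thing).
Readings, each from a call of its own:
- manip.current_t(): time.
- manip.current_joint_positions(): joint angles.
- manip.current_joint_velocities(): joint speeds.
- manip.current_effort(): joint torques, N m.
- manip.current_eef_pos(): TCP position.
- manip.current_tcp_rot(): TCP orientation.
- manip.current_contact_force(): force on the tool from outside, world axes, zero at the start.
- manip.current_moment(): the same for the moment, N m.
- manip.current_opening(): opening from 0.0 (shut) to 1.0 (fully open).
Only numpy, scipy, OpenCV 4.12 (cv2) and the standard library are available. Lean on these libraries where they do the work, as an engineer would, in place of code of your own. Each camera call takes 0.05 s, during which the arm holds its last target.

## Working session

There is one attempt and no reset: what is moved stays moved. The work goes in short steps, each a Python script; the robot and the scene stay as the last script left them, time stands still between calls to the robot, and variables do not carry over. Pictures are saved under pics/ and viewed, and the job is handed in when it is done.

```bash
ls; mkdir -p pics
cat > h.py <<'E'
import numpy as np, cv2
from scipy.spatial.transform import Rotation as R
from plant import manip as m
E
python3 - <<'E'
from h import *
print(m.current_t(), m.current_eef_pos(), m.current_tcp_rot(), m.current_opening(), m.pinch_z)
for n in ["scene","top"]:
    s=m.snapshot(n); cv2.imwrite(f"pics/{n}0.png",s["color"])
    print(n, s["mtx"].tolist(), np.round(s["camera_from_world"],3).tolist())
    for q in ["template_grip","template_eye","template","hook_seat","hook","cabinet","lever_pad","nozzle","sleeve","washer_tray"]:
        print(q,[(np.round(r["xyz"],4).tolist(),round(r["score"],2)) for r in m.landmark_of(q,s)][:3])
print(m.current_t())
E
```

```text
pics
0.0 [0.16219802 0.65474112 0.20289035] [ 2.47339681e+00  1.93550367e+00 -1.53670652e-03] 0.9963376083241865 -0.0187
scene [[536.5522531073696, 0.0, 270.65801728573047], [0.0, 536.5522531073696, 209.0387296170163], [0.0, 0.0, 1.0]] [[-0.74, 0.673, -0.015, 0.346], [0.444, 0.471, -0.763, -0.183], [-0.506, -0.571, -0.647, 1.845], [0.0, 0.0, 0.0, 1.0]]
template_grip [([0.501, 0.1971, 0.0112], 0.76)]
template_eye [([0.6112, 0.1843, 0.0043], 0.63)]
template [([0.5028, 0.1981, 0.0136], 0.17)]
hook_seat [([0.592, -0.1201, -0.002], 0.56)]
hook [([0.711, 0.2807, 0.0017], 0.38)]
cabinet [([0.5917, -0.1171, 0.0003], 0.55)]
lever_pad []
nozzle [([0.7121, 0.2808, 0.0005], 0.69), ([0.5902, -0.119, 0.0017], 0.52)]
sleeve [([0.7097, 0.1577, 0.0003], 0.71)]
washer_tray [([0.4977, 0.5463, 0.0029], 0.7), ([0.5899, -0.1199, 0.0015], 0.53)]
top [[523.0689700287791, 0.0, 282.0160211011405], [0.0, 523.0689700287791, 218.45150501786233], [0.0, 0.0, 1.0]] [[-0.002, -1.0, 0.0, 0.163], [-0.993, 0.002, -0.114, 0.631], [0.114, -0.001, -0.993, 1.753], [0.0, 0.0, 0.0, 1.0]]
template_grip [([0.5032, 0.193, 0.0142], 0.75)]
template_eye [([0.6118, 0.1782, 0.0061], 0.87)]
template [([0.5499, 0.1866, 0.0018], 0.66)]
hook_seat []
hook []
cabinet [([0.5885, -0.1132, -0.0011], 0.73)]
lever_pad [([0.5918, -0.0535, 0.3332], 0.63)]
nozzle [([0.706, 0.2863, -0.0034], 0.55)]
sleeve [([0.7099, 0.1625, 0.0044], 0.5)]
washer_tray [([0.5022, 0.5451, -0.0056], 0.89)]
1.1
```

View pics/scene0.png

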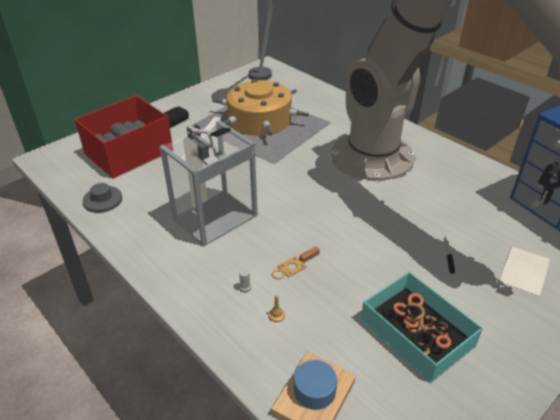

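View pics/top0.png

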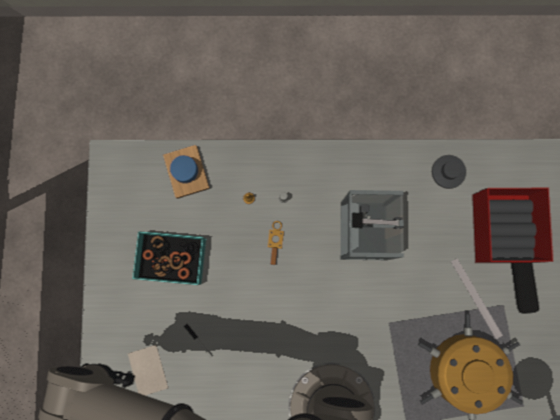

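Run:
```python
from h import *
a=cv2.imread("pics/top0.png")[180:270,330:415]; b=cv2.imread("pics/scene0.png")[110:245,155:265]
cv2.imwrite("pics/topz.png",cv2.resize(a,None,fx=6,fy=6,interpolation=cv2.INTER_CUBIC))
cv2.imwrite("pics/scenez.png",cv2.resize(b,None,fx=4.4,fy=4.4,interpolation=cv2.INTER_CUBIC))
```

```text
(no output)
```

View pics/topz.png

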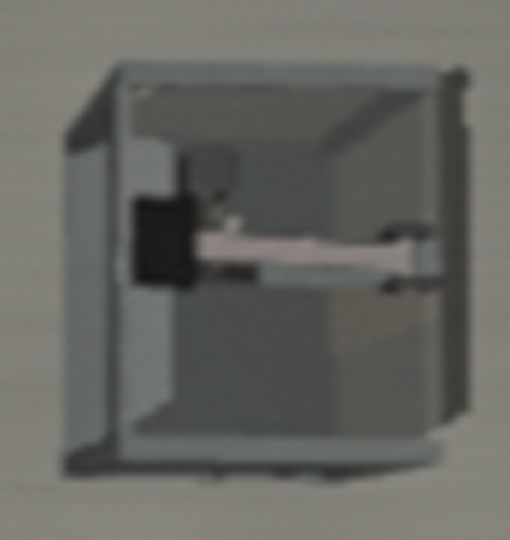

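View pics/scenez.png

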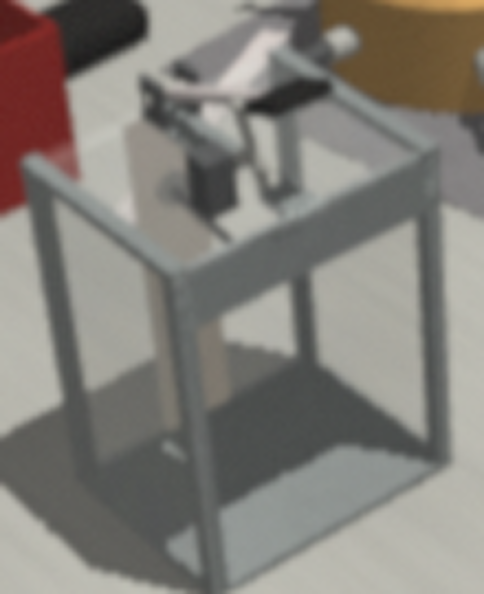

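```bash
cat > cab.py <<'E'
from h import *
from scipy.optimize import least_squares
CAL={}
def proj(s,P):
    P=np.atleast_2d(P); c=(s["camera_from_world"]@np.c_[P,np.ones(len(P))].T)[:3]
    p=s["mtx"]@c; return (p[:2]/p[2]).T
def cabpts(q,pc):  # q=x,y,yaw of cabinet ; yaw is angle of cab x from -y
    pc=np.atleast_2d(pc); a=-np.pi/2+q[2]; c,s=np.cos(a),np.sin(a)
    return np.c_[q[0]+c*pc[:,0]-s*pc[:,1], q[1]+s*pc[:,0]+c*pc[:,1], pc[:,2]]
E
python3 - <<'E'
from cab import *
T=m.snapshot("top"); S=m.snapshot("scene")
tp=[((118,65),(-.08,.1,.258)),((115,462),(-.08,-.1,.258)),((440,68),(.08,.1,.258)),((62,475),(-.08,-.1,0)),((65,138),(-.08,.1,0))]
sp=[((180,275),(-.08,.1,.258)),((213,590),(-.08,.1,0)),((437,150),(-.08,-.1,.258)),((445,462),(-.08,-.1,0)),((32,158),(.08,.1,.258))]
tpx=np.array([p for p,_ in tp])/6+[330,180]-.4; spx=np.array([p for p,_ in sp])/4.4+[155,110]-.4
tc=np.array([c for _,c in tp]); sc=np.array([c for _,c in sp])
def f(q,w=(1,1)): return np.r_[w[0]*(proj(T,cabpts(q,tc))-tpx).ravel(), w[1]*(proj(S,cabpts(q,sc))-spx).ravel()]
for w in [(1,1),(1,0),(0,1)]:
    r=least_squares(f,[.59,-.117,0],args=(w,)); print(w,r.x)
    print(np.round(f(r.x).reshape(-1,2),1).tolist())
E
```

```text
(1, 1) [ 0.58780025 -0.11845887 -0.02455441]
[[0.1, 0.3], [0.0, 0.7], [-0.4, 1.0], [-0.6, 1.5], [-0.5, 0.4], [-2.3, -0.1], [0.0, 1.8], [0.4, -1.1], [1.5, 0.1], [-2.5, 0.3]]
(1, 0) [ 0.59034375 -0.11937917 -0.02333563]
[[0.3, -0.5], [0.4, -0.1], [-0.2, 0.1], [-0.3, 0.8], [-0.3, -0.3], [-3.3, 0.2], [-0.8, 2.1], [-0.5, -0.9], [0.7, 0.3], [-3.5, 0.5]]
(0, 1) [ 0.5854309  -0.11850123 -0.02628952]
[[0.2, 1.0], [0.0, 1.4], [-0.3, 1.8], [-0.6, 2.2], [-0.5, 1.1], [-1.6, -0.5], [0.6, 1.4], [1.1, -1.4], [2.1, -0.2], [-1.8, -0.1]]
```

```bash
cat >> cab.py <<'E'
Q=np.array([.589,-.1185,-.024])
SG=1
GOFF=np.zeros(3)  # grasp: TCP in template_grip frame (m), set after grasp
def rc(q): a=-np.pi/2+q[2]; return R.from_euler('z',a).as_matrix()
def tmpl_tilt(a,q=Q):  # template axes in world, tilted inward by a
    ca,sa=np.cos(a),np.sin(a)
    return rc(q)@np.array([[sa,0,-ca],[0,1,0],[ca,0,sa]])
def tmpl_flat(psi): return R.from_euler('z',psi).as_matrix()
def tool(Rt,s=None):
    s=SG if s is None else s
    z=-Rt[:,2]; x=s*Rt[:,1]; return np.c_[x,np.cross(z,x),z]
def rv(M): return R.from_matrix(M).as_rotvec()
def hang_pose(eye_c,a,off,q=Q,s=None):
    """eye_c: eye position in cabinet axes; off: TCP in grip frame -> TCP pos, rotvec"""
    Rt=tmpl_tilt(a,q); e=cabpts(q,eye_c)[0]
    grip=e-Rt@np.array([.107,0,-.008])
    return grip+Rt@off, rv(tool(Rt,s))
E
python3 - <<'E'
from cab import *
off=np.array([0,0,-.008])
for s in (1,-1):
  print("s",s)
  print("grasp",m.solve_ik([.502,.195,.003],rv(tool(tmpl_flat(-.13),s))))
  for a in (0,.2,.35,.5,.7):
    for e in [(-.16,0,.16),(-.05,0,.19),(-.03,0,.215),(0,0,.177)]:
        p,o=hang_pose(e,a,off,s=s); r=m.solve_ik(p,o); print(a,e,np.round(p,3),None if r is None else np.round(r,2))
E
```

```text
s 1
grasp [-0.71605868  0.49383265  0.28041267  2.07467703 -0.23366101  0.60232546
  1.16675938]
0 (-0.16, 0, 0.16) [0.593 0.041 0.053] [-1.12  1.35  0.67  1.55  0.47  1.48 -0.87]
0 (-0.05, 0, 0.19) [ 0.59  -0.069  0.083] [-1.07  1.3   0.73  1.73  0.54  1.3  -0.89]
0 (-0.03, 0, 0.215) [ 0.59  -0.089  0.108] [-1.06  1.27  0.76  1.77  0.57  1.27 -0.88]
0 (0, 0, 0.177) [ 0.589 -0.118  0.07 ] [-1.02  1.33  0.74  1.77  0.57  1.22 -0.93]
0.2 (-0.16, 0, 0.16) [0.593 0.063 0.055] [-1.13  1.23  0.67  1.58  0.4   1.4  -0.82]
0.2 (-0.05, 0, 0.19) [ 0.591 -0.047  0.085] [-1.08  1.17  0.74  1.76  0.47  1.22 -0.81]
0.2 (-0.03, 0, 0.215) [ 0.59  -0.067  0.11 ] [-1.08  1.14  0.78  1.79  0.5   1.2  -0.79]
0.2 (0, 0, 0.177) [ 0.59  -0.097  0.072] [-1.04  1.19  0.75  1.81  0.51  1.13 -0.84]
0.35 (-0.16, 0, 0.16) [0.594 0.078 0.059] [-1.13  1.13  0.68  1.61  0.35  1.34 -0.78]
0.35 (-0.05, 0, 0.19) [ 0.591 -0.032  0.089] [-1.09  1.07  0.76  1.78  0.42  1.17 -0.75]
0.35 (-0.03, 0, 0.215) [ 0.591 -0.052  0.114] [-1.09  1.03  0.79  1.81  0.44  1.15 -0.72]
0.35 (0, 0, 0.177) [ 0.59  -0.082  0.076] [-1.04  1.
[... 1850 characters left out ...]
46  1.99]
0.5 (-0.16, 0, 0.16) [0.594 0.093 0.066] [-0.66  0.88 -0.04  1.6   0.75  1.56  2.03]
0.5 (-0.05, 0, 0.19) [ 0.591 -0.017  0.096] [-0.57  0.78  0.01  1.76  0.82  1.45  2.07]
0.5 (-0.03, 0, 0.215) [ 0.591 -0.037  0.121] [-0.55  0.73  0.02  1.78  0.83  1.45  2.1 ]
0.5 (0, 0, 0.177) [ 0.59  -0.067  0.083] [-0.54  0.78  0.05  1.82  0.86  1.37  2.07]
0.7 (-0.16, 0, 0.16) [0.594 0.11  0.078] [-0.65  0.77 -0.02  1.64  0.65  1.42  2.11]
0.7 (-0.05, 0, 0.19) [0.592 0.    0.108] [-0.56  0.66  0.04  1.78  0.71  1.32  2.18]
0.7 (-0.03, 0, 0.215) [ 0.591 -0.02   0.133] [-0.55  0.62  0.05  1.8   0.72  1.33  2.22]
0.7 (0, 0, 0.177) [ 0.591 -0.05   0.095] [-0.53  0.66  0.08  1.84  0.75  1.24  2.19]
```

Run:
```python
from cab import *
o=rv(tool(tmpl_flat(-.13)))
m.move_ptp([.515,.193,.17],o)
s=m.snapshot("wrist"); cv2.imwrite("pics/w1.png",s["color"])
for q in ["template_grip","template_eye","template"]:
    print(q,[(np.round(r["xyz"],4).tolist(),round(r["score"],2)) for r in m.landmark_of(q,s)][:3])
for q in ["template"]:
    r=m.trace(q,s)
    if r:
        k=r[0]["pixels"]; print(r[0]["score"],k.sum()); im=s["color"].copy(); im[k,2]=255; cv2.imwrite("pics/w1m.png",im)
np.savez("w1.npz",mtx=s["mtx"],camera_from_world=s["camera_from_world"])
print(m.current_t(),m.current_eef_pos())
```

```text
template_grip [([0.5073, 0.1929, 0.0072], 0.62)]
template_eye [([0.612, 0.1809, 0.0033], 0.83)]
template [([0.5491, 0.1881, -0.0015], 0.94)]
0.61 4938
3.5417 [0.51489479 0.19345877 0.16996257]
```

View pics/w1.png

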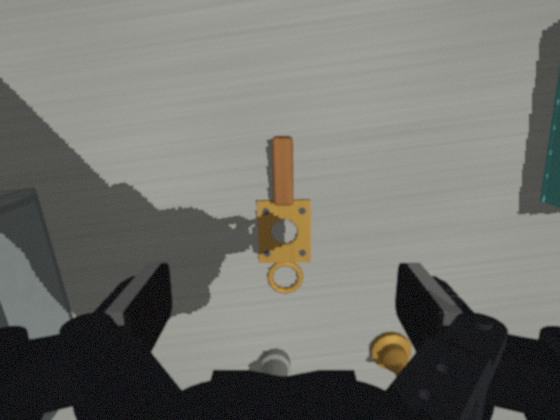

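Run:
```python
from cab import *
s=np.load("w1.npz")
def back(px,z):
    C=s["camera_from_world"]; Rm,t=C[:3,:3],C[:3,3]; c=-Rm.T@t
    d=Rm.T@np.linalg.solve(s["mtx"],[px[0],px[1],1]); return c+d*(z-c[2])/d[2]
g=(back((283,137.),.022)+back((284,204),.022))/2; e=back((285,277),.003); pl=back((284,231),.005)
print(back((283,137.),.022),back((284,204),.022),g,e,pl,np.linalg.norm((e-g)[:2]),np.arctan2(*(e-g)[1::-1]))
```

```text
[0.47525689 0.19797271 0.022     ] [0.53294576 0.19145989 0.022     ] [0.50410133 0.1947163  0.022     ] [0.61164372 0.18245795 0.003     ] [0.56355385 0.18759611 0.005     ] 0.10823878555208485 -0.11349637015845711
```

Run:
```python
from cab import *
o=rv(tool(tmpl_flat(-.1135)))
m.move_linear([.5042,.1947,.06],o,feed=.2)
print(m.move_linear([.5042,.1947,.004],o,feed=.08,threshold=15))
print(m.current_eef_pos(), m.current_contact_force())
m.command_gripper(0.0,f_grip=70)
print(m.current_opening(),m.current_eef_pos(),m.current_contact_force())
m.move_linear([.5042,.1947,.15],o,feed=.15)
print(m.current_contact_force(),m.current_opening(),m.current_t())
s=m.snapshot("wrist"); cv2.imwrite("pics/w2.png",s["color"])
np.savez("w2.npz",mtx=s["mtx"],camera_from_world=s["camera_from_world"])
off=np.array([0,0,-.008])
for a in (.1,.45):
    for e in [(-.16,0,.165),(-.05,0,.187),(-.026,0,.217),(.004,0,.178)]:
        p,o=hang_pose(e,a,off); r=m.solve_ik(p,o); print(a,e,np.round(p,3),None if r is None else np.round(r,2))
```

```text
False
[0.50440691 0.19468847 0.00416097] [ 0.82507005 -0.97285976  0.82263141]
-0.0021832980185623233 [0.50419058 0.19471798 0.00399024] [0.93510836 0.10576699 0.03998242]
[ 0.01282412  0.49651029 -0.24203138] -0.000686388962831726 6.9833
0.1 (-0.16, 0, 0.165) [0.593 0.052 0.059] [-1.21  1.36  0.82  1.58  0.31  1.39 -0.73]
0.1 (-0.05, 0, 0.187) [ 0.59  -0.058  0.081] [-1.13  1.3   0.83  1.74  0.42  1.21 -0.77]
0.1 (-0.026, 0, 0.217) [ 0.59  -0.082  0.111] [-1.11  1.25  0.84  1.79  0.47  1.19 -0.78]
0.1 (0.004, 0, 0.178) [ 0.589 -0.112  0.072] [-1.08  1.31  0.83  1.8   0.46  1.12 -0.81]
0.45 (-0.16, 0, 0.165) [0.594 0.088 0.069] [-1.2   1.12  0.81  1.63  0.2   1.27 -0.64]
0.45 (-0.05, 0, 0.187) [ 0.591 -0.022  0.091] [-1.13  1.05  0.84  1.79  0.3   1.11 -0.63]
0.45 (-0.026, 0, 0.217) [ 0.591 -0.046  0.121] [-1.12  1.    0.86  1.82  0.35  1.1  -0.62]
0.45 (0.004, 0, 0.178) [ 0.59  -0.076  0.082] [-1.08  1.06  0.85  1.85  0.34  1.01 -0.64]
```

View pics/w2.png

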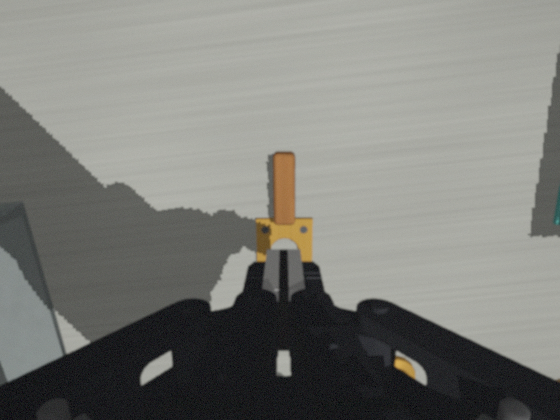

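Run:
```python
from cab import *
s=np.load("w2.npz"); p=m.current_eef_pos(); M=R.from_rotvec(m.current_tcp_rot()).as_matrix()
print(p,M.round(3).tolist())
print("tcp px",proj(s,p),"pinch",proj(s,p-M[:,2]*.0187),"tcp-.06",proj(s,p-M[:,2]*.06))
def back(px,z):
    C=s["camera_from_world"]; Rm,t=C[:3,:3],C[:3,3]; c=-Rm.T@t
    d=Rm.T@np.linalg.solve(s["mtx"],[px[0],px[1],1]); return c+d*(z-c[2])/d[2]
print(back((284,152.),.022),back((285,223),.022), back((284,240),.005))
C=s["camera_from_world"];print("cam",-C[:3,:3].T@C[:3,3])
for n in ["scene","top"]:
    k=m.snapshot(n); cv2.imwrite(f"pics/{n}1.png",k["color"]); print(n,proj(k,p))
    for q in ["template_grip","template_eye","template"]:
        print(q,[(np.round(r["xyz"],4).tolist(),round(r["score"],2)) for r in m.landmark_of(q,k)][:3])
    c=proj(k,p)[0].astype(int); z=k["color"][max(0,c[1]-50):c[1]+60,c[0]-70:c[0]+70]
    cv2.imwrite(f"pics/{n}1z.png",cv2.resize(z,None,fx=5,fy=5))
```

```text
[0.50367659 0.19445656 0.14911284] [[0.113, 0.994, -0.001], [0.994, -0.113, -0.001], [-0.001, -0.001, -1.0]]
tcp px [[285.09322797 245.64805901]] pinch [[285.31523881 261.23910506]] tcp-.06 [[286.03538741 311.81262638]]
[0.47397163 0.1974284  0.022     ] [0.53259219 0.1916964  0.022     ] [0.5536673  0.18852094 0.005     ]
cam [0.43821074 0.20102478 0.31931944]
scene [[310.34529335 215.99219907]]
template_grip [([0.5043, 0.1995, 0.0134], 0.82)]
template_eye [([0.6085, 0.1825, 0.0023], 0.62)]
template [([0.5464, 0.1878, -0.0003], 0.62)]
top [[271.84249198 254.40804593]]
template_grip []
template_eye [([0.5043, 0.5448, -0.0013], 0.23)]
template []
```

View pics/scene1z.png

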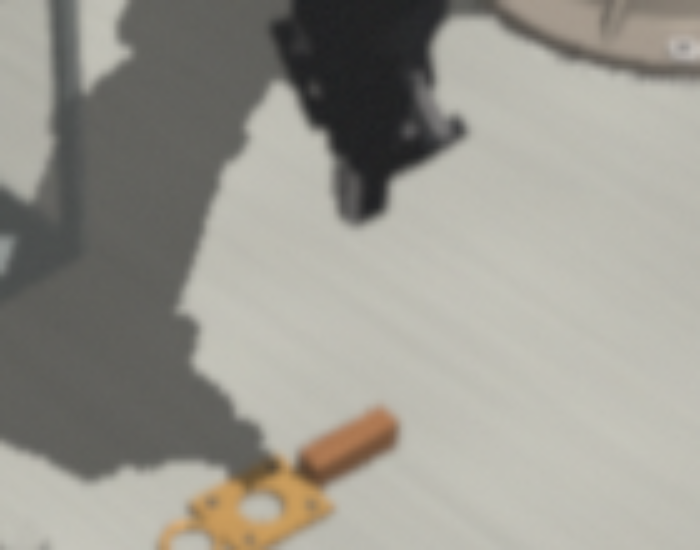

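Run:
```python
from cab import *
o=rv(tool(tmpl_flat(-.1135)))
m.move_linear([.50,.26,.05],o,feed=.25)
print(m.current_contact_force(), m.current_eef_pos())
print(m.move_linear([.50,.26,-.03],o,feed=.04,threshold=6))
print(m.current_contact_force(), m.current_eef_pos(),m.current_t())
m.move_linear([.50,.26,.05],o,feed=.25)
```

```text
[ 0.13784913 -0.36547305  0.00625427] [0.50048436 0.25916099 0.05057182]
True
[-0.55084279  0.18127089  8.99739835] [ 0.50001379  0.25999611 -0.02759109] 9.8333
```

Run:
```python
from cab import *
o=rv(tool(tmpl_flat(-.1135)))
m.command_gripper(1.0,f_grip=70)
m.move_linear([.5042,.1947,.05],o,feed=.25)
print(m.move_linear([.5042,.1947,-.024],o,feed=.08,threshold=12))
print(m.current_eef_pos(), m.current_contact_force(),m.current_opening())
m.command_gripper(0.0,f_grip=70)
print(m.current_opening(),m.current_eef_pos(),m.current_contact_force())
```

```text
False
[ 0.5045516   0.19478909 -0.02357954] [0.73763435 0.21537959 0.90421351] 1.0016135055282058
0.19502052032495656 [ 0.50428075  0.1948517  -0.02365432] [-1.7956222   0.37962084  8.2450892 ]
```

Run:
```python
from cab import *
o=rv(tool(tmpl_flat(-.1135)))
m.move_linear([.5042,.1947,.16],o,feed=.2)
print(m.current_opening(),m.current_eef_pos(),m.current_contact_force(),m.current_moment(),m.current_t())
s=m.snapshot("wrist"); cv2.imwrite("pics/w3.png",s["color"])
np.savez("w3.npz",mtx=s["mtx"],camera_from_world=s["camera_from_world"])
for q in ["template_grip","template_eye","template"]:
    print(q,[(np.round(r["xyz"],4).tolist(),round(r["score"],2)) for r in m.landmark_of(q,s)][:3])
```

```text
0.19234642285131756 [0.50354518 0.194463   0.15896484] [-0.96217799 -0.77708851 -2.22707959] [-0.06644678  0.03575021  0.03338135] 14.2667
template_grip [([0.5039, 0.1929, 0.1935], 0.66)]
template_eye []
template [([0.5493, 0.1911, 0.1814], 0.65)]
```

View pics/w3.png

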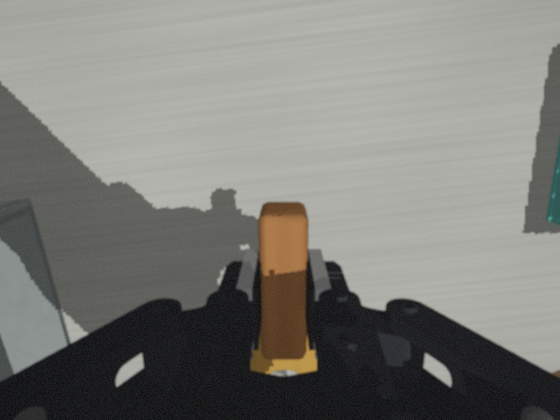

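Run:
```python
from cab import *
off=np.array([-.0003,0,-.0347])
k=m.snapshot("scene"); cv2.imwrite("pics/scene2.png",cv2.resize(k["color"][0:300,180:500],None,fx=2.4,fy=2,interpolation=cv2.INTER_CUBIC)) 
for a in (.2,.45):
    for e in [(-.2,0,.18),(-.05,0,.187),(-.026,0,.217),(.004,0,.178)]:
        p,o=hang_pose(e,a,off); r=m.solve_ik(p,o); print(a,e,np.round(p,3),None if r is None else np.round(r,2))
print(m.current_joint_positions().round(2))
```

```text
0.2 (-0.2, 0, 0.18) [0.594 0.077 0.07 ] [-1.21  1.27  0.8   1.57  0.29  1.39 -0.71]
0.2 (-0.05, 0, 0.187) [ 0.59  -0.073  0.077] [-1.1   1.22  0.81  1.78  0.42  1.14 -0.77]
0.2 (-0.026, 0, 0.217) [ 0.59  -0.097  0.107] [-1.08  1.17  0.83  1.82  0.48  1.13 -0.77]
0.2 (0.004, 0, 0.178) [ 0.589 -0.127  0.068] [-1.04  1.23  0.81  1.83  0.47  1.05 -0.81]
0.45 (-0.2, 0, 0.18) [0.594 0.104 0.072] [-1.2   1.12  0.8   1.61  0.21  1.3  -0.66]
0.45 (-0.05, 0, 0.187) [ 0.591 -0.046  0.079] [-1.1   1.06  0.83  1.82  0.33  1.06 -0.66]
0.45 (-0.026, 0, 0.217) [ 0.59  -0.07   0.109] [-1.08  1.    0.84  1.85  0.38  1.06 -0.64]
0.45 (0.004, 0, 0.178) [ 0.589 -0.1    0.07 ] [-1.05  1.06  0.83  1.87  0.37  0.97 -0.67]
[-0.84  0.27  0.42  1.97 -0.14  0.93  1.1 ]
```

View pics/scene2.png

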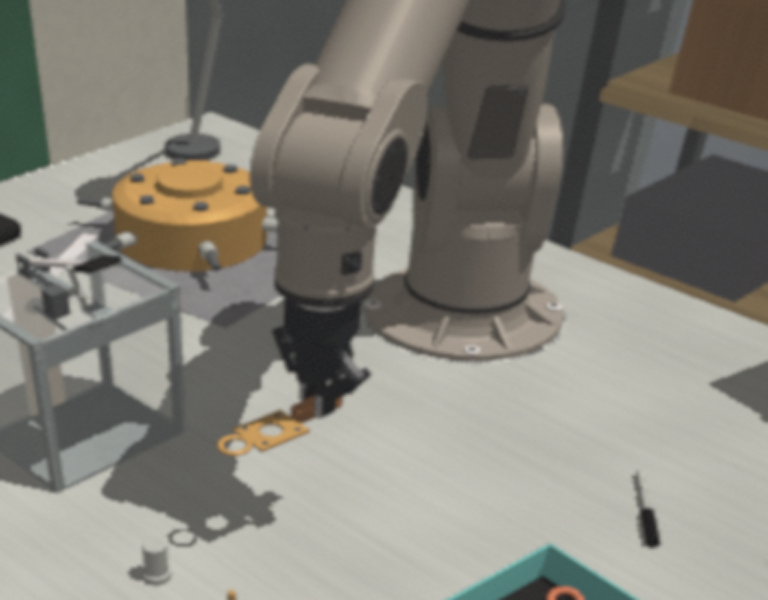

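```bash
sed -i 's/^GOFF=.*/GOFF=np.array([-.0003,0,-.0347])/' cab.py
python3 - <<'E'
from cab import *
p,o=hang_pose((-.2,0,.27),.45,GOFF)
r=m.solve_ik(p,o); print(np.round(r,2)); m.movej(r)
print(m.current_eef_pos(),p,m.current_opening(),m.current_t())
for n in ["wrist","scene"]:
    s=m.snapshot(n); cv2.imwrite(f"pics/{n}4.png",s["color"]); np.savez(f"{n}4.npz",mtx=s["mtx"],camera_from_world=s["camera_from_world"])
    for q in ["template_grip","template_eye","hook_seat","hook","lever_pad","cabinet"]:
        print(q,[(np.round(r["xyz"],4).tolist(),round(r["score"],2)) for r in m.landmark_of(q,s)][:3])
print("exp eye",cabpts(Q,(-.2,0,.27)),"seat",cabpts(Q,(0,0,.1885)))
E
```

```text
[-1.22  0.98  0.82  1.61  0.29  1.39 -0.62]
[0.5943193  0.10369105 0.16182225] [0.5943426  0.10406575 0.16176845] 0.1892997582132797 16.0917
template_grip [([0.5959, 0.1318, 0.1742], 0.81)]
template_eye []
hook_seat [([0.5931, 0.1023, 0.2126], 0.33)]
hook []
lever_pad []
cabinet [([0.5934, -0.1201, -0.0014], 0.97)]
template_grip [([0.5923, 0.138, 0.1772], 0.94)]
template_eye [([0.5921, 0.0796, 0.2673], 0.91)]
hook_seat []
hook []
lever_pad [([0.5915, -0.0531, 0.3374], 0.7)]
cabinet [([0.5877, -0.1208, -0.0012], 0.77)]
exp eye [[0.59379954 0.0814424  0.27      ]] seat [[ 0.589  -0.1185  0.1885]]
```

View pics/wrist4.png

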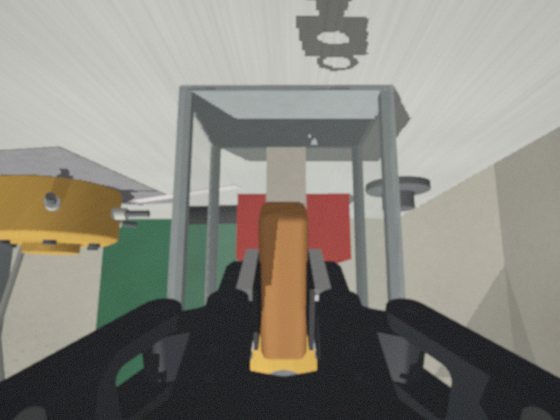

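View pics/scene4.png

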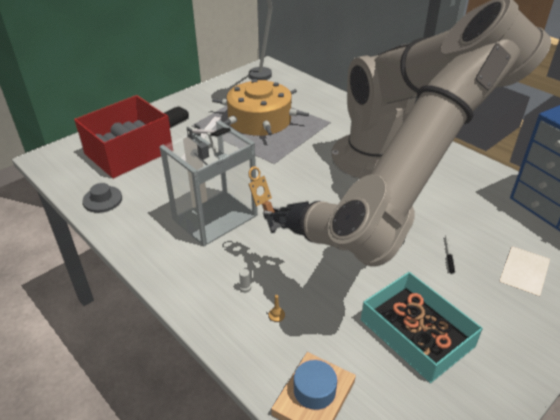

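Run:
```python
from cab import *
s=np.load("wrist4.npz")
im=cv2.imread("pics/wrist4.png")
P=[(-.08,.1,0),(-.08,-.1,0),(-.08,.1,.05),(-.08,-.1,.05),(-.08,.1,.1),(-.08,-.1,.1)]
for q in [Q,np.array([.5934,-.12,-.024]),np.array([.59,-.1185,-.01])]: print(q,proj(s,cabpts(q,P)).round(1).tolist())
z=cv2.resize(im[70:230,150:430],None,fx=2.8,fy=2.8,interpolation=cv2.INTER_CUBIC); cv2.imwrite("pics/w4z.png",z)
```

```text
[ 0.589  -0.1185 -0.024 ] [[389.9, 84.9], [176.0, 84.6], [392.8, 135.6], [173.0, 135.3], [395.8, 189.1], [169.9, 188.9]]
[ 0.5934 -0.12   -0.024 ] [[394.2, 85.7], [181.1, 85.4], [397.2, 136.2], [178.3, 135.9], [400.3, 189.5], [175.4, 189.2]]
[ 0.59   -0.1185 -0.01  ] [[390.2, 84.2], [176.3, 85.4], [393.1, 135.0], [173.3, 135.9], [396.1, 188.7], [170.2, 189.2]]
```

View pics/w4z.png

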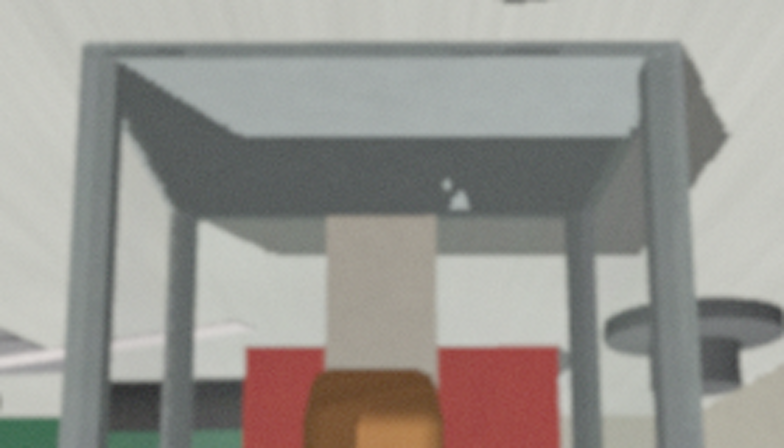

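Run:
```python
from cab import *
s=np.load("wrist4.npz")
px=np.array([(179.6,85.4),(393.8,85.2),(286.3,150),(215.5,146.8),(362,147)])
P=[(-.08,-.1,0),(-.08,.1,0),(.074,0,.03),(.08,-.1,.0),(.08,.1,.0)]
print(proj(s,cabpts(Q,P)).round(1).tolist())
def f(q,k): 
    r=(proj(s,cabpts(q,P))-px); r[2,1]=0; return r[:k].ravel()
for k in (3,): 
    r=least_squares(f,Q,args=(k,)); print(r.x,proj(s,cabpts(r.x,P)).round(1).tolist())
p=m.current_eef_pos(); M=R.from_rotvec(m.current_tcp_rot()).as_matrix()
print(proj(s,[p-M[:,2]*.0347, p-M[:,2]*.0457+M[:,1]*.03,p-M[:,2]*.0457-M[:,1]*.03]))
```

```text
[[176.0, 84.6], [389.9, 84.9], [282.9, 164.2], [209.1, 144.2], [356.7, 144.3]]
[ 0.59286158 -0.11920097 -0.01756069] [[180.0, 85.3], [393.5, 84.9], [286.2, 164.4], [212.5, 144.5], [360.0, 144.3]]
[[282.73935615 278.02737957]
 [282.64261779 362.35101933]
 [282.80123063 212.10488366]]
```

```bash
sed -i 's/^Q=.*/Q=np.array([.592,-.119,-.020])/' cab.py
python3 - <<'E'
from cab import *
a=.45
for e in [(-.2,0,.187),(-.05,0,.187),(-.027,0,.2175)]:
    p,o=hang_pose(e,a,GOFF); print(e,m.move_linear(p,o,feed=.15 if e[2]<.2 else .06,threshold=8), m.current_contact_force().round(2),(m.current_eef_pos()-p).round(4),m.current_t())
for n in ["wrist","scene"]:
    s=m.snapshot(n); cv2.imwrite(f"pics/{n}5.png",s["color"]); np.savez(f"{n}5.npz",mtx=s["mtx"],camera_from_world=s["camera_from_world"])
    if n=="scene":
        cv2.imwrite("pics/scene5z.png",cv2.resize(s["color"][110:240,155:285],None,fx=4.6,fy=4.6,interpolation=cv2.INTER_CUBIC))
        for q in ["template_grip","template_eye","hook_seat","hook"]:
            print(q,[(np.round(r["xyz"],4).tolist(),round(r["score"],2)) for r in m.landmark_of(q,s)][:3])
        print("exp",cabpts(Q,(-.027,0,.2175)),proj(s,cabpts(Q,[(-.027,0,.2175),(-.018,0,.207),(0,0,.185)])))
E
```

```text
(-0.2, 0, 0.187) False [-0.38 -0.55 -1.05] [ 0.0003 -0.0002  0.0007] 17.4917
(-0.05, 0, 0.187) False [-0.06 -0.28 -1.15] [ 0.0004  0.0011 -0.0003] 18.6417
(-0.027, 0, 0.2175) False [ 0.85 -0.41 -1.49] [ 0.      0.0003 -0.0003] 19.425
template_grip [([0.5927, -0.0348, 0.1266], 0.6)]
template_eye []
hook_seat [([0.7083, 0.1592, 0.0013], 0.21)]
hook []
exp [[ 0.59253996 -0.0920054   0.2175    ]] [[212.7789741  161.293157  ]
 [211.14598536 163.03161187]
 [207.99126259 166.71693849]]
```

View pics/scene5z.png

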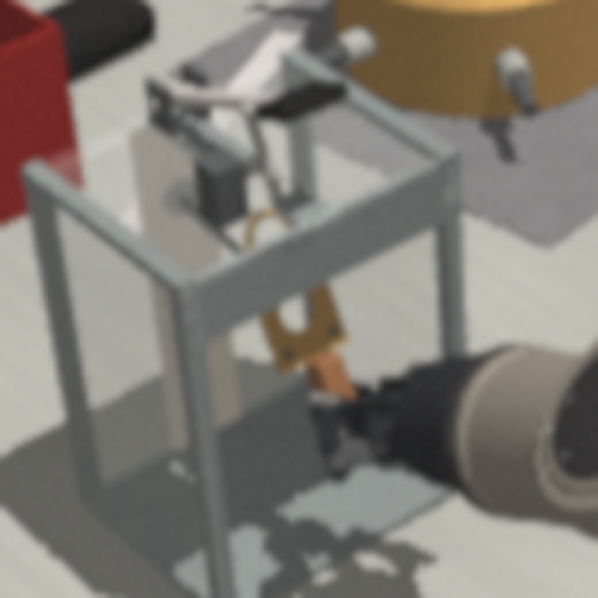

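View pics/wrist5.png

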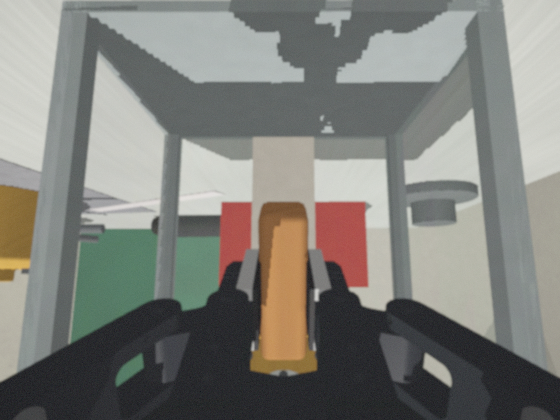

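Run:
```python
from cab import *
for e,a in [((-.018,0,.207),.45),((-.009,0,.196),.45),((.001,0,.185),.42),((.004,0,.181),.3)]:
    p,o=hang_pose(e,a,GOFF); r=m.move_linear(p,o,feed=.05,threshold=6); print(e,r, m.current_contact_force().round(2),m.current_moment().round(2),(m.current_eef_pos()-p).round(4),m.current_t())
    if r: break
for n in ["wrist","scene"]:
    s=m.snapshot(n); cv2.imwrite(f"pics/{n}6.png",s["color"]); np.savez(f"{n}6.npz",mtx=s["mtx"],camera_from_world=s["camera_from_world"])
cv2.imwrite("pics/scene6z.png",cv2.resize(s["color"][110:240,155:285],None,fx=4.6,fy=4.6,interpolation=cv2.INTER_CUBIC))
```

```text
(-0.018, 0, 0.207) False [ 0.92  0.21 -1.04] [ 1.33 -0.03  0.01] [-0.0002 -0.0004 -0.0002] 20.15
(-0.009, 0, 0.196) False [ 0.31 -0.33 -1.85] [ 1.39 -0.03 -0.01] [-0.0002 -0.0003 -0.0001] 20.5833
(0.001, 0, 0.185) False [-0.27  0.45 -1.84] [ 1.37 -0.06 -0.03] [-0.0001 -0.0003 -0.0002] 21.0833
(0.004, 0, 0.181) False [-0.    0.42 -1.27] [ 1.41 -0.08 -0.02] [0.0002 0.     0.0002] 21.575
```

View pics/scene6z.png

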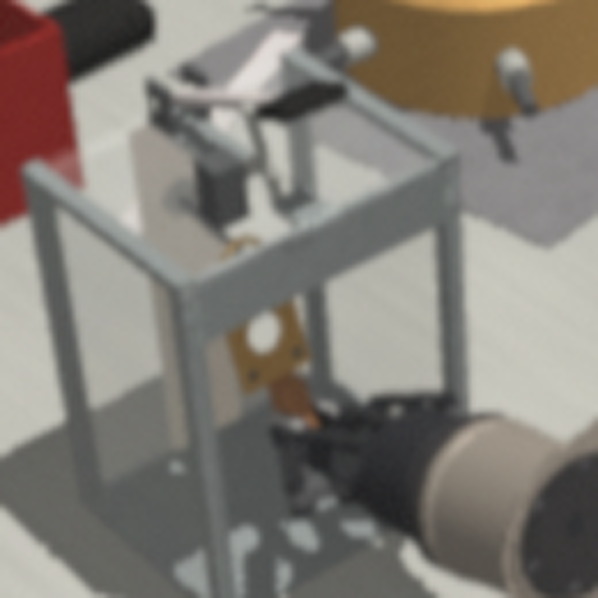

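Run:
```python
from cab import *
p,o=hang_pose((.004,0,.180),.22,GOFF); print(m.move_linear(p,o,feed=.05,threshold=6))
m.pause(.3); f0=m.current_contact_force(); print(f0)
p,o=hang_pose((.004,0,.168),.22,GOFF)
print(m.move_linear(p,o,feed=.015,threshold=2.5)); print((m.current_eef_pos()-p).round(4),m.current_contact_force().round(2),m.current_moment().round(2),m.current_t())
```

```text
False
[ 0.42355354 -0.16676375 -1.82405937]
True
[-0.0001 -0.0003  0.0097] [ 1.47 -1.24  3.44] [0.22 0.03 0.16] 22.6667
```

Run:
```python
from cab import *
m.command_gripper(0.6)
m.pause(.3)
M=R.from_rotvec(m.current_tcp_rot()).as_matrix(); p=m.current_eef_pos()
print(m.current_contact_force().round(2),m.current_opening())
s=m.snapshot("scene")
cv2.imwrite("pics/scene7z.png",cv2.resize(s["color"][110:240,155:285],None,fx=4.6,fy=4.6,interpolation=cv2.INTER_CUBIC))
s=m.snapshot("wrist");cv2.imwrite("pics/wrist7.png",s["color"]);print(m.current_t())
```

```text
[ 0.55 -0.27 -0.47] 0.603900598944209
23.4917
```

View pics/scene7z.png

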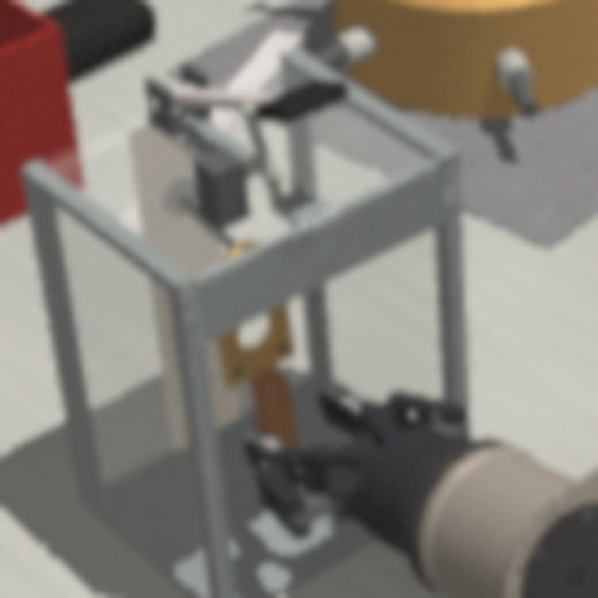

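View pics/wrist7.png

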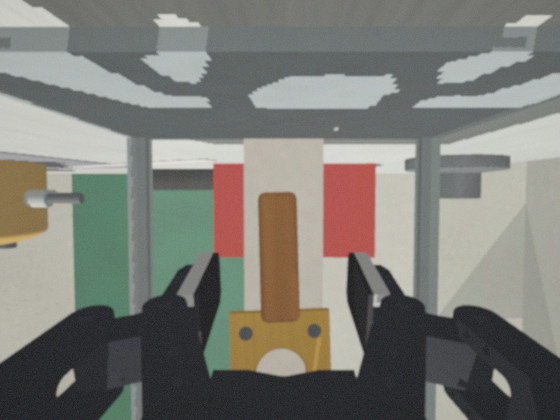

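Run:
```python
from cab import *
M=R.from_rotvec(m.current_tcp_rot()).as_matrix(); p=m.current_eef_pos()
print(m.move_linear(p-M[:,2]*.16,feed=.2,threshold=10))
s=m.snapshot("scene"); cv2.imwrite("pics/scene8z.png",cv2.resize(s["color"][110:240,155:285],None,fx=4.6,fy=4.6,interpolation=cv2.INTER_CUBIC))
for q in ["template_grip","template_eye","template","lever_pad"]:
    print(q,[(np.round(r["xyz"],4).tolist(),round(r["score"],2)) for r in m.landmark_of(q,s)][:3])
p=m.current_eef_pos(); print(p,m.current_t())
o=rv(tool(tmpl_tilt(np.pi/2)))
for q in [[p[0],p[1]+.03,.36],list(cabpts(Q,(-.074,0,.36))[0]),list(cabpts(Q,(-.074,0,.251))[0])]:
    print(q,m.solve_ik(q,o))
```

```text
False
template_grip [([0.5918, -0.0973, 0.0771], 0.82), ([0.5878, -0.1196, -0.0005], 0.4)]
template_eye [([0.5922, -0.0496, 0.3416], 0.7), ([0.5923, -0.1263, 0.1804], 0.51)]
template [([0.5904, -0.1225, 0.1168], 0.65)]
lever_pad [([0.5938, -0.053, 0.3404], 0.7)]
[0.59461491 0.02967001 0.10160392] 24.6917
[np.float64(0.5946149099341145), np.float64(0.05967001148033156), 0.36] [-0.89866642  0.25703041  0.8695015   1.61072907 -0.19965055  1.36688838
 -0.02472185]
[np.float64(0.5934799013353066), np.float64(-0.04501479950667324), np.float64(0.36)] [-0.79983023  0.2769802   0.97778225  1.6189478  -0.23350436  1.37051657
  0.18709676]
[np.float64(0.5934799013353066), np.float64(-0.04501479950667324), np.float64(0.251)] [-0.60234143  0.30618126  0.71678724  1.76648741 -0.2186678   1.1501941
  0.16142999]
```

View pics/scene8z.png

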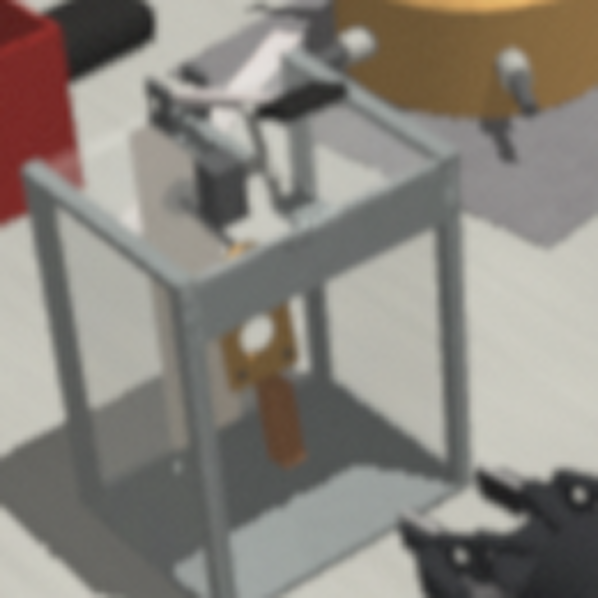

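Run:
```python
from cab import *
o=rv(tool(tmpl_tilt(np.pi/2)))
m.move_ptp([.594,.10,.38],o)
m.command_gripper(0.0)
t=cabpts(Q,(-.074,0,.34))[0]
m.move_linear(t+[0,0,.04],o,feed=.2)
print(m.current_eef_pos(),m.current_t(),m.current_contact_force())
for n in ["wrist","top"]:
    s=m.snapshot(n); cv2.imwrite(f"pics/{n}9.png",s["color"])
    for q in ["lever_pad"]: print(n,[(np.round(r["xyz"],4).tolist(),round(r["score"],2)) for r in m.landmark_of(q,s)][:3])
```

```text
[ 0.59360857 -0.04384471  0.37984975] 27.5 [0.04826566 0.82777551 0.28591995]
wrist [([0.5913, -0.0509, 0.3325], 0.72)]
top []
```

View pics/wrist9.png

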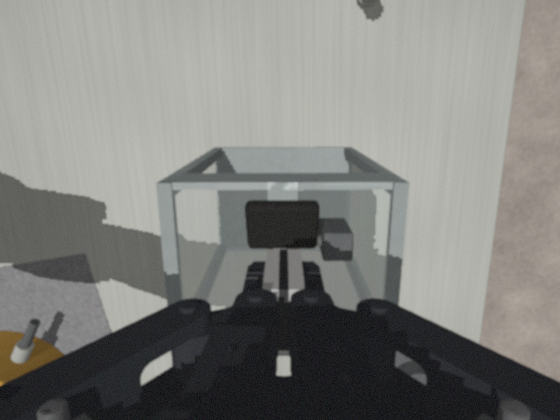

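Run:
```python
from cab import *
o=rv(tool(tmpl_tilt(np.pi/2)))
t=cabpts(Q,(-.074,0,0))[0]
print(m.move_linear(t+[0,0,.29],o,feed=.08,threshold=25),m.current_contact_force().round(2))
for z in (.275,.265,.257,.254,.2515):
    r=m.move_linear(t+[0,0,z],o,feed=.05,threshold=20); print(z,r,m.current_eef_pos().round(4),m.current_contact_force().round(2))
    if r: break
m.pause(.3); print(m.current_t(),m.current_contact_force().round(2))
s=m.snapshot("scene"); cv2.imwrite("pics/scene10z.png",cv2.resize(s["color"][80:240,155:315],None,fx=3.7,fy=3.7,interpolation=cv2.INTER_CUBIC))
```

```text
False [-1.49 -0.39  2.37]
0.275 False [ 0.5938 -0.0444  0.2747] [-0.37  3.67  6.97]
0.265 False [ 0.5932 -0.0452  0.2644] [ 0.48 -0.02  0.76]
0.257 False [ 0.5933 -0.0451  0.2566] [ 0.1  -0.66  0.12]
0.254 False [ 0.5936 -0.0451  0.2541] [ 0.41 -0.23  2.93]
0.2515 False [ 0.5936 -0.045   0.2515] [1.13 0.21 3.64]
30.8833 [1.81 0.46 2.95]
```

View pics/scene10z.png

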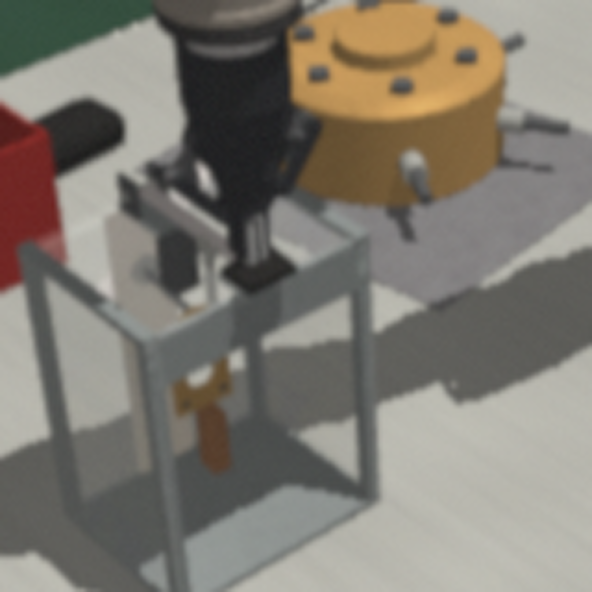

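Run:
```python
from cab import *
o=rv(tool(tmpl_tilt(np.pi/2)))
t=cabpts(Q,(-.074,0,0))[0]
m.move_linear(t+[0,0,.38],o,feed=.12)
m.move_linear(t+[0,.2,.40],o,feed=.25)
print(m.current_contact_force().round(2))
s=m.snapshot("scene"); cv2.imwrite("pics/scene11z.png",cv2.resize(s["color"][80:240,155:315],None,fx=3.7,fy=3.7,interpolation=cv2.INTER_CUBIC))
for q in ["template_grip","template_eye","template","lever_pad","nozzle","sleeve","washer_tray"]:
    print(q,[(np.round(r["xyz"],4).tolist(),round(r["score"],2)) for r in m.landmark_of(q,s)][:3])
print("pad exp",cabpts(Q,(-.08,0,.285)),m.current_t())
```

```text
[ 0.12 -1.01  0.17]
template_grip [([0.5872, -0.1189, 0.0716], 0.66)]
template_eye [([0.5881, -0.1226, 0.1782], 0.6)]
template [([0.706, 0.1569, 0.0001], 0.65), ([0.5865, -0.1327, 0.1181], 0.61)]
lever_pad [([0.5961, -0.0382, 0.2869], 0.68)]
nozzle [([0.7066, 0.1592, -0.0001], 0.71), ([0.7115, 0.2793, 0.0006], 0.49)]
sleeve [([0.7105, 0.1592, 0.0005], 0.69), ([0.4962, 0.5449, 0.0028], 0.31)]
washer_tray [([0.4993, 0.546, 0.0012], 0.67)]
pad exp [[ 0.59359989 -0.039016    0.285     ]] 33.5083
```

View pics/scene11z.png

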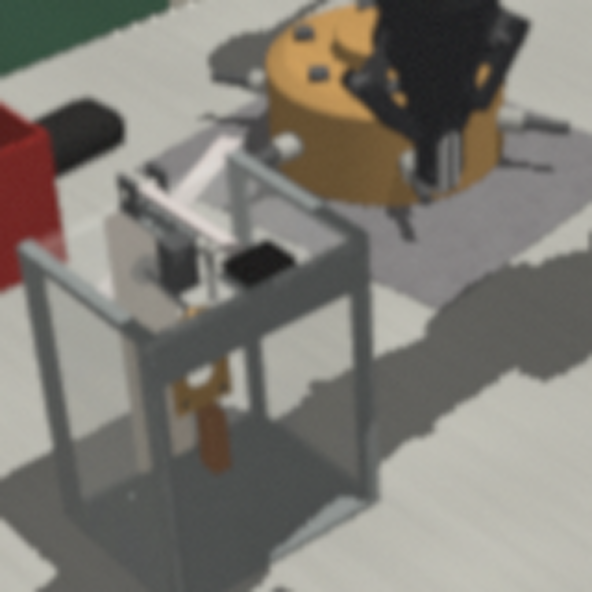

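Zoomed picture: the pad (258,265) stays down and level, the pin is lowered at (210,270), and the template hangs at (205,385) with the gripper clear. I'm handing the job in.

Run:
```python
from h import *
m.pause(.5); m.finish_job(); print(m.current_t())
```

```text
the job is handed in; nothing more can be done
the job is handed in; nothing more can be done
```

The template is hanging by its ring on the hook, the lever is held down in its detent, and I've handed the job in at about 34 s of the 54 s allowed. No verdict was reported.

- **Grasp:** The first grasp closed above the handle and missed it without moving the template. A guarded touch on the bench showed the real fingertips sit about 27 mm behind the reported TCP. After correcting for that, the second grasp held.
- **Hanging:** I put the ring over the hook's tip at a 0.45 rad tilt with no contact force. Lowering it, I felt the hook at a ring-centre height of about 178 mm (176.5 expected), then let go and backed out.
- **Lever:** I pressed the pad down, and the force rose to about 7 N and then dropped as it passed the detent.
- **Last checks:** With the gripper clear:
  - The pad read 0.287 m high (about 0.285 expected), so the detent holds.
  - The ring centre read 0.178 m, with the handle almost straight below it.
  - The nozzle, sleeve and tray read within about 6 mm of where they started.
- **Disagreements:** Right after release, one reading suggested the template was tilted by about 0.2–0.3 rad, but it looked upright in the last picture. The networks also gave a few stray detections, such as the sleeve reported as the nozzle or the template, which I discarded.

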